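# Bar the circuit board into its fixture

### The arm

A 6-joint arm with a two-finger parallel gripper is mounted at the origin on the work surface. World frame = base frame: x ahead of the robot, y to its left, z up, the work surface at z = 0. Lengths are in m, angles in rad, forces in N, time in s.
With the tool pointing down it reaches from about 0.275 to 0.825 m from the base axis. Payload 4.9 kg.
Tool frame: the origin (TCP) lies midway between the tips of the shut fingers; the grasp point (between the pads) lies 19 mm behind it (bot.grip_depth is the distance from the TCP to the grasp point, in m); z points along the fingers, y is the line along which they close (so a half turn about z gives the same grasp; the last joint's range is limited). The gripper opens to 85 mm and grips with 20 to 120 N. Pads are 22 mm wide; open, the fingers measure 114 mm over their backs; the gripper's body (76 mm by 85 mm) begins 54 mm behind the grasp point. The pads swing forward as they close: fully open they stand 13 mm farther back than shut.
Start: joints at [-1.26, 0.326, -0.193, 1.052, 0, 1.437], TCP at [0.237, -0.496, 0.231] pointing down, gripper open.
Joint ranges: [-2.65, 2.65], [-0.97, 1.79], [-1.3, 1.35], [-1.93, 2.1], [-1.47, 1.37], [-3.14, 3.14]. Speed limits (rad/s): [2.57, 2.57, 3.14, 3.14, 3.14, 3.14].

### API

Orientations are given as a unit quaternion [w, x, y, z].
In Python, from cell import bot gives the robot as it stands. Calls block until the motion is done:
- bot.move_pose(position, orientation): joint-space move of the TCP to a pose.
- bot.move_linear(position, speed=0.15, rotation=None, until_force=None): straight line of the TCP; rotation=None keeps the orientation; speed is the mean speed in m/s. With until_force (N) it stops when the force on the tool has changed by that much, and returns True; else False.
- bot.goto_joints(angles): joint-space move.
- bot.set_gripper(opening, grasp_force=None): opening from 0.0 (shut) to 1.0 (fully open); grasp_force is the grip in N (None keeps the last); returns when the fingers have stopped.
- bot.wait(seconds).
- bot.solve_ik(position, orientation): joint angles nearest the present ones, or None.
- bot.camera(name): name is "scene" or "top" or "wrist"; returns the picture (400x640x3 uint8, red, green, blue); there is no depth.
- bot.calibration(name): a dict with "mtx" (3x3 intrinsics, pixels), "extrinsics" (4x4, takes a point from world to camera coordinates); the wrist camera has in their place "hand_eye" (4x4, takes a point from camera to tool coordinates, whose origin is the TCP and whose axes are the flange's). Camera axes: x right, y down, z forward; pixel columns grow to the right and rows downward; lengths in m; the calibration is good to about 2 mm. The wrist camera is an equidistant fisheye: a pixel r from the principal point sees the ray r / f radians off the axis. A picture is of the moment at which its call begins: read the wrist's pose just before it. calibration takes no time and is no camera call.
A pose or a line that the arm cannot do raises bot.PlanningError and nothing moves.
- bot.close_job(): hands the job in; it is judged then, once.
Trained networks look in the newest picture that a camera, given by its name, has taken for a name from the list of things; names that differ only in an ending like _2 or _b are one class to them, and where a whole thing is asked for, a point or a joint stands for the part that bears it (a point fixed in the world has none). Each returns a list of dicts, best first, with "confidence" (0 to 1); they miss things now and then, are a little off and sometimes report something else, mostly with a low value. They report only what shows in the picture. A call takes as long as a camera call. They do not tell look-alikes from the thing itself.
- bot.search_frame(camera, thing): "bbox" ([left, top, width, height] in pixels, round what is visible of it).
Readings, each from a call of its own:
- bot.read_clock(): time.
- bot.read_joint_positions(): joint angles.
- bot.read_joint_vel(): joint speeds.
- bot.read_joint_efforts(): joint torques, N m.
- bot.read_position(): TCP position.
- bot.read_tool_rot(): TCP orientation.
- bot.read_ft_force(): force on the tool from outside, world axes, zero at the start.
- bot.read_moment(): the same for the moment, N m.
- bot.read_gripper_width(): opening from 0.0 (shut) to 1.0 (fully open).
- bot.read_finger_force(): force on a finger pad.
Only numpy, scipy, OpenCV 4.12 (cv2) and the standard library are available. Lean on these libraries where they do the work, as an engineer would, in place of code of your own. Each camera call takes 0.05 s, during which the arm holds its last target. There are 200 camera calls.

### The job

Secure the circuit board in the repair fixture: with the fingertips, push the little post on the slotted locking disc round until the slot lines up with the steel bar, then push the bar by its upright plate right through the disc, fully home against its guide, so that its nose lies over the edge of the board. Only push: do not lift the bar or the board, leave the board seated where it is, and leave the other things on the bench and fixture where they are.

Things in the scene. Friction and masses are not known exactly. Their poses are not given: they have to be found in the camera images.
- fixture: Black plate fixed to the bench, 120 mm (x) by 390 mm (y, from -230 to +160), 8 mm thick, carrying guide, disc and board. Origin: on the disc's axis at bench level; z up (all z here from the bench). The bar slides along x = 0 towards +y. Disc at y -38 to 38, then two cheeks 19 mm apart (y 42 to 50, top z = 24), then the board (y 54 to 142). Fixed wing nuts at x +-53, y -215, 58, 150, top z = 26.
- guide_rear (a point): Middle of the rear end of the bar's covered guide, at fixture x 0, y -83, z 18; axes as the fixture's. The guide spans y -83 to -43 and x +-17.5, top z = 29.5. Behind it the bar lies on a bed (top z = 12) between low rails (to z = 18, 25 mm wide overall) that reach back to y = -223. The bar is home when the front of its push plate stops against this end.
- disc (a joint): Angle (rad) of the locking disc about the fixture's z, counter-clockwise from above positive. At 0 and at pi the slot lies along the fixture's y, in line with the bar; either will do. Turns from -0.6 to 3.74, no detents, stays where left (friction 0.04 N m). Seen from the disc's axis, its post stands at this angle from the fixture's +x, square to the slot.
- disc_center (a point): Centre of the disc's top face, z = 24; y along the slot. Aluminium disc 76 mm across with an open-topped slot 17 mm wide right across its diameter; the mouths flare to 27 mm, so a few degrees of error are taken up as the bar's nose enters.
- post_top (a point): Centre of the top of the steel post on the disc, 10 mm in diameter, 29 mm off the disc's axis, standing from z = 24 (disc face) to z = 52. The only post on the disc. Its y axis is along the disc's slot, z up.
- bar: Steel bar 12 by 12 mm, about 0.25 kg, loose in its guide, with an upright push plate at its rear end: 30 mm wide (x), 8 mm thick (y +-4), up to 44 mm above the bar's underside. Origin: on the underside, below the plate (z = 12). y runs to the round nose, 151 mm ahead. Starts at fixture y -208 to -197, nose just short of the disc; home at y -87. Slides with 1 to 4 N.
- plate_back (a point): Centre of the rear face of the bar's push plate above the bar, 28 mm above the bar's underside (z = 40 above the bench); the face spans 12 to 44 mm above the underside. Push here, along the bar's +y.
- bar_nose (a point): Tip of the bar's round nose, on the bar's centre line, 6 mm above its underside.
- board: Green circuit board, 80 mm (x) by 88 mm (y), 2.4 mm thick with parts to 8 mm high, lying loose in the fixture between low lips; origin at the centre of its underside (z = 8).
- connector: Bystander: round steel connector, 18 mm across, 20 mm tall, standing on the fixture plate beside the bar; origin under its centre.
- wing_nut: Bystander: loose wing nut, 30 mm long, 15 mm tall, on the fixture plate on the other side of the bar; origin under its centre.
- driver: Bystander: grey cordless screwdriver, 250 mm long, 42 mm thick, lying along its x on the bench beyond the fixture; origin under the middle of its body.
- reel: Bystander: solder reel, 60 mm across, 38 mm tall; origin under its centre.
- flux_jar: Bystander: amber jar with black lid, 48 mm across, 50 mm tall; origin under its centre.
- tweezers: Bystander: steel tweezers lying flat, 120 mm long along x, 11 mm high; origin under the centre.
Things that resemble listed ones, but are neither listed nor needed, are in the scene too. There is more than one size of the bar; the one meant has the size given above.

How it is judged:
By the outcome, as a careful person would: the job done as asked, in the order asked, and still so for the second after the job is handed in, with the robot touching nothing.
It also fails if it takes over 51 s, if anything falls off the work surface, if the arm or the gripper's body presses on something with over 40 N, if the wrist force passes 120 N, or if a joint passes its speed limit or range.

## Working session

There is one attempt and no reset: what is moved stays moved. The work goes in short steps, each a Python script; the robot and the scene stay as the last script left them, time stands still between calls to the robot, and variables do not carry over. Pictures are saved under pics/ and viewed, at most 10 in all, crops included, and the job is handed in when it is done.

```bash
mkdir -p pics; ls
python3 - <<'E'
from cell import bot
import cv2, numpy as np
np.set_printoptions(precision=4,suppress=True)
for c in ("top","scene"):
    im=bot.camera(c); cv2.imwrite(f"pics/{c}0.png",im[:,:,::-1])
    k=bot.calibration(c); print(c,k["mtx"],k["extrinsics"])
    for t in ("fixture","disc","post_top","bar","plate_back","bar_nose","board","disc_center","connector","wing_nut"):
        r=bot.search_frame(c,t); print(t,[(np.round(d["bbox"]).tolist(),round(d["confidence"],2)) for d in r[:3]])
print(bot.calibration("wrist"),bot.read_clock(),bot.read_tool_rot())
E
```

```text
pics
top [[432.298    0.     317.5434]
 [  0.     432.298  203.1685]
 [  0.       0.       1.    ]] [[-0.0126 -0.9993 -0.0339  0.0413]
 [-0.9971  0.0152 -0.0751  0.5475]
 [ 0.0756  0.0328 -0.9966  1.2274]
 [ 0.      0.      0.      1.    ]]
fixture [([238.0, 167.0, 138.0, 74.0], 0.64)]
disc [([279.0, 195.0, 27.0, 25.0], 0.78)]
post_top [([282.0, 192.0, 23.0, 28.0], 0.72)]
bar [([426.0, 281.0, 20.0, 82.0], 0.81), ([322.0, 187.0, 42.0, 14.0], 0.51)]
plate_back [([428.0, 282.0, 18.0, 81.0], 0.95), ([407.0, 163.0, 9.0, 37.0], 0.56), ([322.0, 184.0, 40.0, 14.0], 0.47)]
bar_nose [([428.0, 280.0, 21.0, 80.0], 0.69), ([321.0, 181.0, 46.0, 18.0], 0.63), ([406.0, 171.0, 4.0, 25.0], 0.44)]
board [([244.0, 197.0, 34.0, 33.0], 0.89)]
disc_center [([283.0, 194.0, 26.0, 27.0], 0.81)]
connector [([244.0, 198.0, 35.0, 36.0], 0.44)]
wing_nut []
scene [[468.165    0.     316.2945]
 [  0.     468.165  199.3613]
 [  0.       0.       1.    ]] [[ 0.5674  0.8234 -0.001  -0.3372]
 [ 0.5586 -0.3858 -0.7342 -0.2547]
 [-0.605   0.4161 -0.6789  1.4345]
 [ 0.      0.      0.      1.    ]]
fixture [([253.0, 163.0
[... 338 characters left out ...]
.8)]
bar_nose [([128.0, 160.0, 28.0, 57.0], 0.97), ([273.0, 217.0, 42.0, 30.0], 0.61)]
board [([345.0, 169.0, 42.0, 27.0], 0.61)]
disc_center [([323.0, 190.0, 32.0, 24.0], 0.64)]
connector [([328.0, 189.0, 27.0, 22.0], 0.68)]
wing_nut [([408.0, 152.0, 37.0, 15.0], 0.65), ([274.0, 212.0, 44.0, 36.0], 0.51), ([316.0, 232.0, 6.0, 7.0], 0.45)]
{'mtx': array([[309.7069,   0.    , 321.0133],
       [  0.    , 309.7069, 208.2688],
       [  0.    ,   0.    ,   1.    ]]), 'hand_eye': array([[-0.0001, -0.9445, -0.3285,  0.0854],
       [ 1.    , -0.0002,  0.0003,  0.0007],
       [-0.0003, -0.3285,  0.9445, -0.1432],
       [ 0.    ,  0.    ,  0.    ,  1.    ]])} 1.1 [-0.      0.9754  0.2206 -0.    ]
```

Run:
```python
import cv2, numpy as np
a=cv2.imread("pics/top0.png")[140:300,220:460]; b=cv2.imread("pics/scene0.png")[140:290,230:450]
a=cv2.resize(a,(800,533),interpolation=cv2.INTER_CUBIC); cv2.imwrite("pics/topc.png",a)
b=cv2.resize(b,(800,545),interpolation=cv2.INTER_CUBIC); cv2.imwrite("pics/scenec.png",b)
```

```text
(no output)
```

View pics/topc.png

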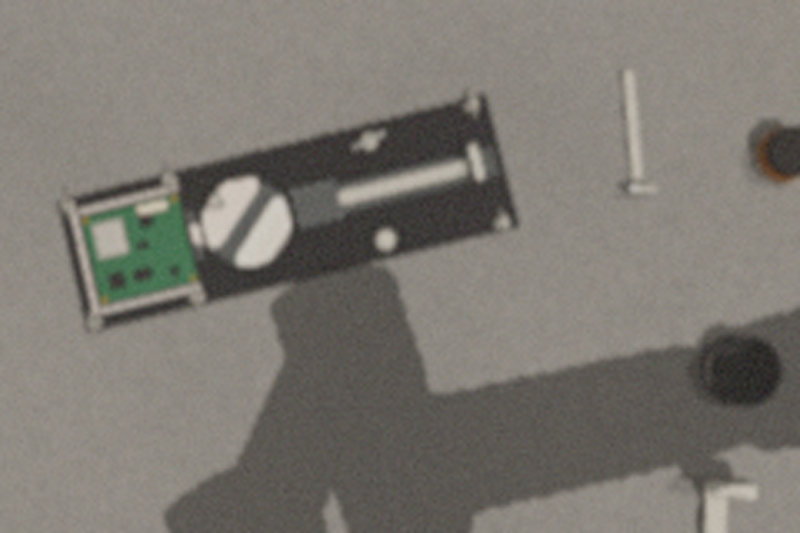

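View pics/scenec.png

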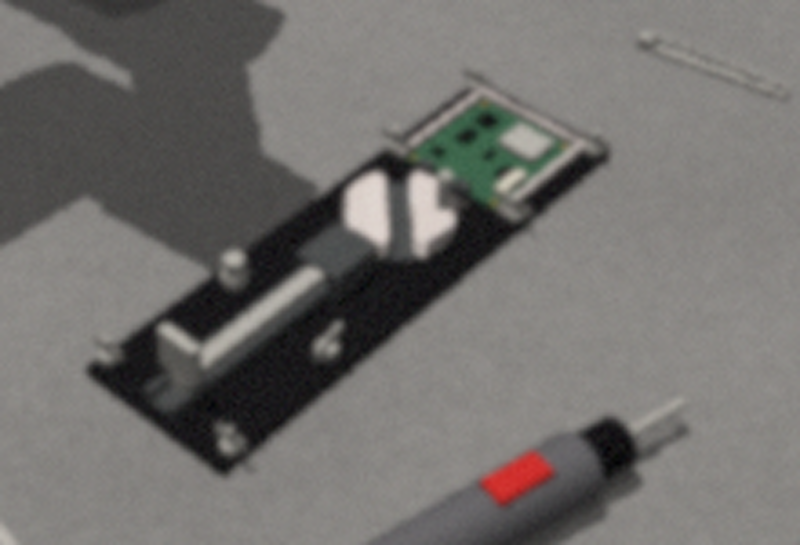

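```bash
cat > h.py <<'E'
from cell import bot
import cv2, numpy as np
from scipy.spatial.transform import Rotation as R
from scipy.optimize import least_squares
np.set_printoptions(precision=4,suppress=True)
def proj(c,P,T=None):
    "world points -> pixels; T = (pos,quat wxyz) of the tool for the wrist camera"
    k=bot.calibration(c); m=k["mtx"]; P=np.atleast_2d(P).astype(float)
    if c!="wrist":
        E=k["extrinsics"]; q=P@E[:3,:3].T+E[:3,3]; return np.c_[q[:,0]/q[:,2],q[:,1]/q[:,2]]*m[0,0]+m[:2,2]
    p,w=T; H=k["hand_eye"]; Rt=R.from_quat(np.roll(w,-1)).as_matrix()
    q=((P-p)@Rt-H[:3,3])@H[:3,:3]; r=np.hypot(q[:,0],q[:,1]); th=np.arctan2(r,q[:,2])
    return q[:,:2]/r[:,None]*th[:,None]*m[0,0]+m[:2,2]
def fx(f,P):
    "fixture -> world; f=(x,y,yaw)"
    P=np.atleast_2d(P).astype(float); c,s=np.cos(f[2]),np.sin(f[2])
    return np.c_[f[0]+c*P[:,0]-s*P[:,1],f[1]+s*P[:,0]+c*P[:,1],P[:,2]]
def fit(c,P,uv,f0,T=None):
    r=least_squares(lambda f:(proj(c,fx(f,P),T)-uv).ravel(),f0,loss="soft_l1"); return r.x,r.fun.reshape(-1,2)
def down(yaw):
    "tool pointing down, tool x axis at world angle yaw"
    return np.array([0,np.cos(yaw/2),np.sin(yaw/2),0])
def tool(): return np.array(bot.read_position()),np.array(bot.read_tool_rot())
E
python3 - <<'E'
from h import *
uv=np.array([(485,95),(520,225),(92,330),(62,205)])*.3+[220,140]
P=np.array([(60,-230,8),(-60,-230,8),(-60,160,8),(60,160,8)])/1e3
f,r=fit("top",P,uv,[.5,0,0.2]); print(f,r)
uv=np.array([(222,468),(90,370),(608,150)])*.275+[230,140]
g,r=fit("scene",P[[0,1,3]],uv,f); print(g,r)
for p in [(0,-300,0),(0,0,0),(0,160,0)]: print(fx(f,np.array(p)/1e3))
for a in range(-180,180,45):
  c=fx(f,[0,-.05,0])[0]; q=down(np.radians(a)+f[2]); t=np.r_[c[:2],.30]-np.r_[np.cos(np.radians(a)+f[2])*.17,np.sin(np.radians(a)+f[2])*.17,0]
  print(a,t,bot.solve_ik(t,q))
E
```

```text
[0.5382 0.0998 0.2352] [[ 0.7876 -0.5484]
 [ 0.7988  0.1036]
 [-0.6225  1.6265]
 [-1.0922 -0.6045]]
[0.5459 0.1027 0.2337] [[ 0.4207  0.9361]
 [-1.7783 -0.4752]
 [ 0.6214 -0.9119]]
[[ 0.6081 -0.1919  0.    ]]
[[0.5382 0.0998 0.    ]]
[[0.5009 0.2554 0.    ]]
-180 [0.7152 0.0908 0.3   ] [ 0.024   0.6548  0.5088  1.4248  0.     -0.2112]
-135 [0.6387 0.1961 0.3   ] [ 0.1875  0.5316  0.2981  1.3372  0.     -0.8331]
-90 [0.5102 0.2165 0.3   ] [ 0.2681  0.2995 -0.0539  1.2174  0.     -1.5379]
-45 [0.4049 0.14   0.3   ] [ 0.1603  0.0565 -0.3526  1.1616  0.     -2.4311]
0 [0.3845 0.0115 0.3   ] [-0.1625 -0.0298 -0.4405  1.1601  0.      2.7439]
45 [ 0.461  -0.0937  0.3   ] [-0.3577  0.1378 -0.2611  1.1719  0.      1.7632]
90 [ 0.5895 -0.1142  0.3   ] [-0.3142  0.3904  0.0766  1.257   0.      1.0214]
135 [ 0.6948 -0.0377  0.3   ] [-0.1602  0.594   0.4028  1.3796  0.      0.39  ]
```

Run:
```python
from h import *
f=np.array([.541,.101,.2345])
bot.move_pose(fx(f,[0,-.05,.25])[0],down(f[2]+np.pi/2))
bot.set_gripper(0.0)
T=tool(); im=bot.camera("wrist"); np.save("T1.npy",np.r_[T[0],T[1]]); cv2.imwrite("pics/w1.png",im[:,:,::-1])
print(T,bot.read_clock())
for t in ("fixture","disc","post_top","bar","board","connector","wing_nut"):
    r=bot.search_frame("wrist",t); print(t,[(np.round(d["bbox"]).tolist(),round(d["confidence"],2)) for d in r[:2]])
P=np.array([(60,-230,8),(-60,-230,8),(-60,160,8),(60,160,8)])/1e3
print(proj("wrist",fx(f,P),T))
```

```text
(array([0.5526, 0.0524, 0.25  ]), array([-0.    ,  0.6195,  0.785 , -0.    ])) 4.175
fixture [([272.0, 5.0, 101.0, 285.0], 0.62)]
disc [([291.0, 98.0, 66.0, 65.0], 0.62)]
post_top [([290.0, 100.0, 66.0, 64.0], 0.82), ([316.0, 201.0, 13.0, 54.0], 0.31)]
bar [([316.0, 200.0, 8.0, 59.0], 0.75), ([68.0, 283.0, 88.0, 75.0], 0.74)]
board [([271.0, 7.0, 107.0, 286.0], 0.71), ([289.0, 17.0, 70.0, 70.0], 0.66)]
connector [([284.0, 210.0, 12.0, 18.0], 0.62)]
wing_nut []
[[360.6396 290.454 ]
 [280.5511 290.381 ]
 [271.6475   8.4802]
 [369.3881   8.3876]]
```

View pics/w1.png

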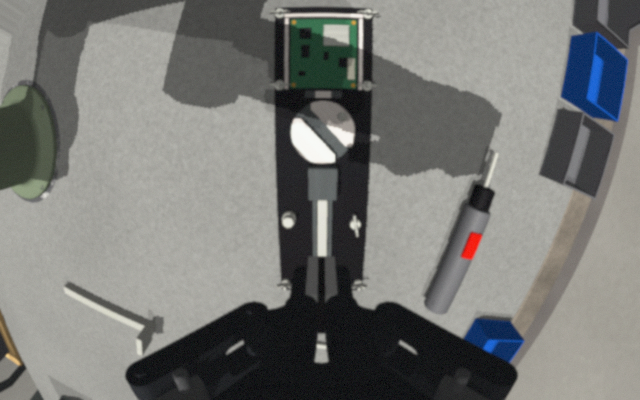

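Run:
```python
import cv2
im=cv2.imread("pics/w1.png")
a=cv2.resize(im[75:195,262:382],(600,600),interpolation=cv2.INTER_CUBIC)
cv2.imwrite("pics/w1a.png",a)
```

```text
(no output)
```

View pics/w1a.png

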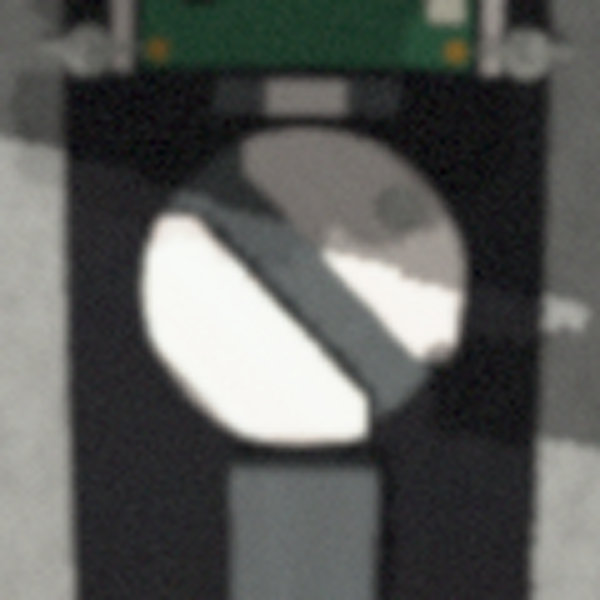

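```bash
cat > fitw.py <<'E'
from h import *
a=np.load("T1.npy"); T=(a[:3],a[3:])
P=np.array([(53,58,26),(-53,58,26),(0,0,24),(17.5,-43,29.5),(-17.5,-43,29.5),(60,160,8),(-60,160,8)])/1e3
uv=np.array([(367,85.4),(279.6,85.4),(323,132.2),(337.6,168.3),(308.2,168.3),(371.5,9),(275.5,9)])
f,r=fit("wrist",P,uv,[.541,.101,.2345],T)
print(f,r)
s=least_squares(lambda t:(proj("wrist",fx(f,[.029*np.cos(t[0]),.029*np.sin(t[0]),.052]),T)-[341,116.6]).ravel(),[.7])
print(np.degrees(s.x),s.fun); np.save("f.npy",f)
print(proj("wrist",fx(f,[[-.0,-.083,.0295],[0,-.202,.056],[.029,0,.052]]),T))
E
python3 fitw.py
```

```text
[0.5439 0.1022 0.2319] [[ 1.7002 -0.1399]
 [-1.8907 -0.5286]
 [ 0.0666  0.6556]
 [-0.0458  0.8119]
 [ 0.1348  0.7159]
 [ 0.6854 -0.6589]
 [-1.0415 -1.1413]]
[47.0677] [ 0.4316 -0.4572]
[[322.8078 200.8306]
 [322.4428 293.6249]
 [349.5649 135.4189]]
```

```bash
cat > look.py <<'E'
from h import *
def look(name,f,y=-.05,h=.2):
    bot.move_pose(fx(f,[0,y,h])[0],down(f[2]+np.pi/2))
    T=tool(); im=bot.camera("wrist"); np.save(name+".npy",np.r_[T[0],T[1]]); cv2.imwrite(f"pics/{name}.png",im[:,:,::-1])
    c=proj("wrist",fx(f,[0,0,.03]),T)[0]; s=60
    u,v=np.clip(c.astype(int)-s,0,None); cv2.imwrite(f"pics/{name}c.png",cv2.resize(im[v:v+2*s,u:u+2*s,::-1],(600,600),interpolation=cv2.INTER_CUBIC)); print("crop origin",u,v,"scale 5",T)
    return T
E
python3 - <<'E'
from look import *
f=np.load("f.npy"); q=down(f[2]+np.pi/2)
bot.move_pose(fx(f,[.024,.046,.10])[0],q)
print(bot.move_linear(fx(f,[.024,.046,.034])[0],speed=.1,until_force=10))
print(bot.move_linear(fx(f,[.024,.018,.034])[0],speed=.04,until_force=15), bot.read_ft_force())
bot.move_linear(fx(f,[.024,.022,.034])[0],speed=.1)
bot.move_linear(fx(f,[.024,.022,.10])[0],speed=.15)
T=look("w2",f); print(proj("wrist",fx(f,[.029,0,.052]),T),bot.read_clock())
E
```

```text
False
False [-1.0288 -0.3496 -0.1826]
crop origin 260 78 scale 5 (array([0.555 , 0.0532, 0.1992]), array([-0.0005,  0.6209,  0.7839, -0.0001]))
[[351.6739 140.9396]] 8.3917
```

View pics/w2c.png

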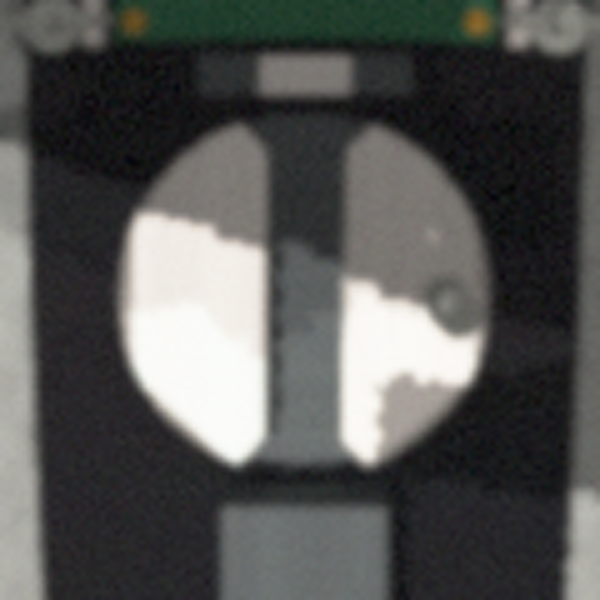

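Run:
```python
from look import *
f=np.load("f.npy"); q=down(f[2]+np.pi/2); z=.032
loc=lambda:(lambda p:np.r_[np.array([[np.cos(f[2]),np.sin(f[2])],[-np.sin(f[2]),np.cos(f[2])]])@(p[:2]-f[:2]),p[2]])(np.array(bot.read_position()))
bot.move_pose(fx(f,[0,-.242,.12])[0],q)
print(bot.move_linear(fx(f,[0,-.242,z])[0],speed=.12,until_force=10),loc())
print(bot.move_linear(fx(f,[0,-.125,z])[0],speed=.06,until_force=12),loc(),bot.read_ft_force())
print(bot.move_linear(fx(f,[0,-.092,z])[0],speed=.02,until_force=15),loc(),bot.read_ft_force(),bot.read_clock())
```

```text
False [ 0.0007 -0.2421  0.0328]
False [ 0.0001 -0.1251  0.032 ] [ 0.8065 -1.589   0.9877]
True [-0.     -0.1005  0.0321] [ 0.6048 -1.1183  1.041 ] 13.5083
```

Run:
```python
from look import *
f=np.load("f.npy"); z=.032
y0=bot.read_position()
print(bot.move_linear(fx(f,[0,-.094,z])[0],speed=.01,until_force=25),bot.read_position()-np.array(y0),bot.read_ft_force())
bot.move_linear(fx(f,[0,-.125,z])[0],speed=.1)
bot.move_linear(fx(f,[0,-.125,.12])[0],speed=.15)
T=look("w3",f,y=-.12,h=.22); print(bot.read_clock())
im=cv2.imread("pics/w3.png"); c=proj("wrist",fx(f,[0,-.03,.03]),T)[0].astype(int); v=max(c[1]-100,0)
print(c[0]-75,v); cv2.imwrite("pics/w3d.png",cv2.resize(im[v:v+150,c[0]-75:c[0]+75],(600,600),interpolation=cv2.INTER_CUBIC))
print(proj("wrist",fx(f,[[0,-.083,.0295],[0,.064,.024],[0,-.083,.056]]),T))
```

```text
False [0.     0.0001 0.0002] [  3.4244 -18.6454  -3.1476]
crop origin 260 11 scale 5 (array([ 0.5715, -0.0146,  0.2199]), array([0.0001, 0.6205, 0.7842, 0.0001]))
16.0833
245 0
[[320.2949 148.1518]
 [320.2958  15.9967]
 [320.2095 151.8389]]
```

View pics/w3d.png

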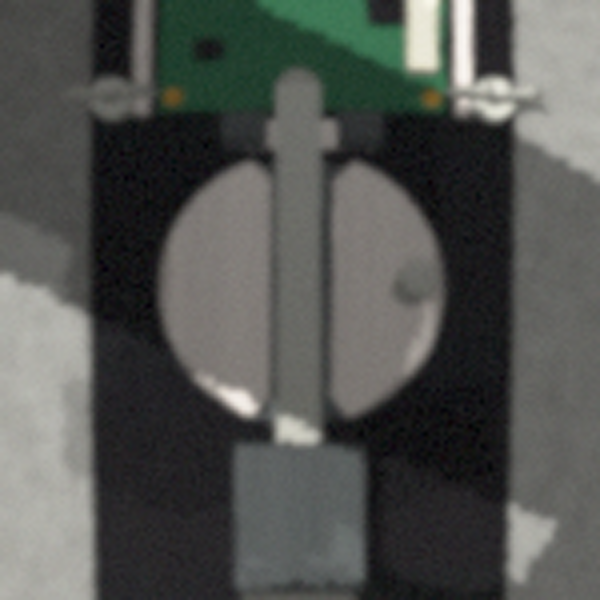

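The bar runs straight through the slot. Its nose, at crop pixel (297, 75), lies over the board edge, and the plate sits against the guide end at about (300, 590). A second push, to about 19 N, did not move it.

```bash
python3 -c "
from cell import bot
print(bot.close_job())"
```

```text
the job is handed in; nothing more can be done
None
```

The job is handed in: I turned the disc until its slot lined up with the bar, then pushed the bar through until it was fully home with its nose over the board's edge; the robot clock read about 16 s.

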